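# Turn the torch over, bed it in its cradle and slide its switch on

### The arm

A 6-joint arm with a two-finger parallel gripper is mounted at the origin on the work surface. World frame = base frame: x ahead of the robot, y to its left, z up, the work surface at z = 0. Lengths are in m, angles in rad, forces in N, time in s.
With the tool pointing down it reaches from about 0.275 to 0.75 m from the base axis. Payload 10.2 kg.
Tool frame: the origin (TCP) lies midway between the tips of the shut fingers; the grasp point (between the pads) lies 19 mm behind it (env.hold_point_z is the distance from the TCP to the grasp point, in m); z points along the fingers, y is the line along which they close (so a half turn about z gives the same grasp; the last joint's range is limited). The gripper opens to 85 mm and grips with 20 to 120 N. Pads are 22 mm wide; open, the fingers measure 114 mm over their backs; the gripper's body (76 mm by 85 mm) begins 54 mm behind the grasp point. The pads swing forward as they close: fully open they stand 13 mm farther back than shut.
Start: joints at [-1.364, 0.313, 1.498, -0, 1.331, -0.223], TCP at [0.219, -0.477, 0.231] pointing down, gripper open.
Joint ranges: [-2.94, 2.94], [-0.97, 2.17], [0.19, 2.56], [-1.23, 4.37], [0.02, 3.11], [-2.88, 2.88]. Speed limits (rad/s): [2.39, 2.39, 3.01, 3.14, 3.14, 3.14].

### API

Orientations are given as a unit quaternion [x, y, z, w].
In Python, from bench import env, kinematics, monitor, eyes, job gives the robot as it stands. The module is installed in compiled form; this text tells all that it offers. Calls block until the motion is done:
- env.reach(position, orientation): joint-space move of the TCP to a pose.
- env.movel(position, velocity=0.15, frame=None, guard=None): straight line of the TCP; frame=None keeps the orientation; velocity is the mean speed in m/s. With guard (N) it stops when the force on the tool has changed by that much, and returns True; else False.
- env.set_joints(angles): joint-space move.
- env.release() and env.close_gripper(effort=None): open the fingers fully, or close them until they stop; effort is the grip in N (None keeps the last).
- env.hold(seconds).
- kinematics.ik(position, orientation): joint angles nearest the present ones, or None.
- monitor.sense(): the state.
- eyes.grab_frame(name): name is "scene" or "top" or "wrist"; returns a dict with "frame" (384x512x3 uint8, red, green, blue), "mtx" (3x3 intrinsics, pixels), "view" (4x4, takes a point from world to camera coordinates). Camera axes: x right, y down, z forward; pixel columns grow to the right and rows downward; lengths in m; the calibration is good to about 2 mm. A picture is of the moment at which its call begins. There is no depth.
A pose or a line that the arm cannot do raises env.MotionError and nothing moves.
- job.hand_in(): hands the job in; it is judged then, once.
The state is a dict: "clock": time; "joints": joint angles; "qvel": joint speeds; "joint_efforts": joint torques, N m; "position": TCP position; "ee_rot": TCP orientation; "contact_force": force on the tool from outside, world axes, zero at the start; "ft_torque": the same for the moment, N m; "finger_gap": opening from 0.0 (shut) to 1.0 (fully open); "gripper_force": force on a finger pad.
Only numpy, scipy, OpenCV 4.12 (cv2) and the standard library are available. Lean on these libraries where they do the work, as an engineer would, in place of code of your own. Each camera call takes 0.05 s, during which the arm holds its last target. There are 200 camera calls.

### The job

The square hand torch is lying on its switch. Turn it over and lay it down gently, still switched off, on the plywood spotlight plinth, switch side up, with its lens end between the two corner stops, close up to them, and facing the owl; then slide the orange switch forward, towards the lens, past its click until it is fully on. Leave the torch lying there and leave everything else on the table where it is.

Things in the scene. Friction and masses are not known exactly. Their poses are not given: they have to be found in the camera images.
- torch: square hand torch, 110 mm long (x, +x the lens end), 40 mm wide (y) all along, about 0.32 kg: black head (20 mm long) and tail cap (18 mm), both 44 mm thick (z), blue waist between. Origin: mid-length, mid-width (y), on the level of head and tail on the switch side; z runs from switch side to plain side: up at the start (lying on its switch), down when the switch is uppermost. It stands stably on either flat end
- waist (a point): point on the torch's long axis at mid-length, near its centre of mass, 22 mm from its origin along z; axes as the torch. The waist around it is 72 mm long (x from -37 to +35 mm), 31 mm thick (z), so its face lies 6.5 mm inside head and tail on the switch side and on the plain side; its flanks (y) are flush with theirs. The loose torch may slide under the push its switch needs, until braced by the stops
- lens (a point): centre of the torch's flat lens face, on the long axis, 55 mm ahead of mid-length
- ridge (a point): middle of the top of the switch's orange ridge: a bar 5 mm thick along the torch, 18 mm across it, 5 mm proud of the waist's switch face, so 1.5 mm below the level of head and tail. Off, it is 1 mm on the lens side of mid-length; on, 11 mm. Behind it (towards the tail) lie 35 mm of flat waist, then the tail cap rises 6.5 mm. Axes as the torch
- switch (a joint): travel of the switch: 0 = off, 0.010 m = fully on, 10 mm towards the lens end. A detent holds it at either end: about 3 N takes it towards the middle, then it snaps across
- plinth: fixed plywood board 330 x 130 mm, upper face 12 mm above the table. Origin: on the table under the midline, 75 mm from the board's bare end; x points along the board to the owl, z up. At x = 195 mm a black disc, 110 mm across, bears a fixed carved owl, 54 mm wide, its top 98 mm above the table, yellow eyes towards the torch's place. Bare from x = -75 to 31 mm
- stops (a point): on the plinth's midline at the board's upper face, midway between two dark L-shaped corner stops 24 mm tall; axes as the plinth, 57 mm along x from its origin. The lens face comes to rest against their end faces here (10 to 35 mm off the midline, the middle open for the light); their cheeks run from 26 mm before this point to 8 mm beyond, inner faces 25 mm off the midline
- phone: bystander: phone lying flat, 148 (x) x 72 x 8 mm, origin under its centre
- tape: bystander: yellow roll of tape lying flat, 90 mm diameter, 24 mm high, origin under its centre
- pastels: bystander: small box of pastels, 70 (x) x 42 x 22 mm high, origin under its centre
- palette: bystander: round white palette, 148 mm diameter, 10 mm high, origin under its centre
- brush_mug: bystander: blue mug of brushes, 72 mm diameter, 90 mm high, the brushes reach 200 mm, origin under its centre
- paint_jar: bystander: paint jar with a red lid, 54 mm diameter, 75 mm high, standing off the torch's lens end, origin under its centre
- glue_pot: bystander: green glue pot, 38 mm diameter, 52 mm high, standing beside the torch, origin under its centre
Mind the look-alikes: they are no part of the job. There is more than one size of the torch; the job needs the largest.

How it is judged:
On the way, in this order (a step that is already met when the one before it is completed fails the run):
1. the torch lies switch side up between the corner stops, lens to the owl, still switched off (angle between torch's own z axis and vertical above 3 rad and angle between the x axis of torch and the x axis of plinth, either way round below 0.12 rad and x of lens in the frame of plinth between 0.039 and 0.061 m and y of lens in the frame of plinth between -0.009 and 0.009 m and z of lens in the frame of plinth between 0.03 and 0.038 m and value of joint switch below 0.003 m), for 0.2 s.
2. the switch is slid on while the torch lies there (value of joint switch above 0.0085 m and angle between torch's own z axis and vertical above 3 rad), for 0.2 s.
At the end, for the whole second after the job is handed in: the torch lies at rest and let go on the plinth, switch side up and level to about 8 degrees, lined up with the board within 7 degrees, its lens face between the cheeks (within 9 mm of the midline) and not more than 18 mm short of the stops, the switch at least 8.5 mm of its 10 mm towards the lens (all of step 2 and angle between the x axis of torch and the x axis of plinth, either way round below 0.12 rad and x of lens in the frame of plinth between 0.039 and 0.061 m and y of lens in the frame of plinth between -0.009 and 0.009 m and z of lens in the frame of plinth between 0.03 and 0.038 m and linear speed of torch below 0.02 m/s and contact force between torch and the fingers below 0.1 N); the robot touches nothing.
It fails at once if a bystander is shifted by more than 25 mm (distance of any of phone, tape, pastels, palette, brush_mug, paint_jar, glue_pot from where it was at the start of the episode above 0.025 m).
It fails at once if a bystander is tipped (angle between any of phone, tape, pastels, palette, brush_mug, paint_jar, glue_pot's own z axis and vertical above 0.35 rad).
It fails at once if the torch is dropped on the plinth (faster than 0.4 m/s within its last 25 mm) (linear speed of torch above 0.4 m/s and horizontal distance between torch and stops below 0.12 m and height (world z) of torch below 0.081 m and angle between torch's own z axis and vertical above 2.4 rad).
It fails at once if the torch is rammed onto the plinth (more than 60 N) (contact force between torch and plinth above 60 N).
It also fails if it takes over 72 s, if anything falls off the work surface, if the arm or the gripper's body presses on something with over 40 N, if the wrist force passes 120 N, or if a joint passes its speed limit or range.

## Working session

There is one attempt and no reset: what is moved stays moved. The work goes in short steps, each a Python script; the robot and the scene stay as the last script left them, time stands still between calls to the robot, and variables do not carry over. Pictures are saved under pics/ and viewed, at most 10 in all, crops included, and the job is handed in when it is done.

```bash
mkdir -p pics
python3 - <<'E'
from bench import env,kinematics,monitor,eyes,job
import cv2,numpy as np,pickle
for n in ["top","scene"]:
    d=eyes.grab_frame(n); pickle.dump(d,open(n+".pkl","wb"))
    cv2.imwrite(f"pics/{n}0.png",cv2.resize(d["frame"][:,:,::-1],(800,600),interpolation=cv2.INTER_CUBIC))
    print(n,d["mtx"].tolist(),np.round(d["view"],4).tolist())
s=monitor.sense();print(s["clock"],s["position"],s["ee_rot"],env.hold_point_z)
E
```

```text
top [[488.77022234896276, 0.0, 256.9515910706626], [0.0, 488.77022234896276, 195.9044970605193], [0.0, 0.0, 1.0]] [[0.0023, -0.9999, -0.0134, 0.0591], [-0.9931, -0.0008, -0.1168, 0.5527], [0.1168, 0.0136, -0.9931, 1.1009], [0.0, 0.0, 0.0, 1.0]]
scene [[432.4520477732674, 0.0, 254.909677501685], [0.0, 432.4520477732674, 193.37325277875064], [0.0, 0.0, 1.0]] [[-0.3774, 0.926, -0.009, 0.179], [0.6303, 0.2498, -0.7351, -0.3257], [-0.6784, -0.2831, -0.6779, 1.3644], [0.0, 0.0, 0.0, 1.0]]
0.1 [ 0.21870975 -0.47703091  0.23079443] [ 9.76992734e-01  2.13271826e-01 -5.74677282e-06 -5.70155796e-04] 0.0187
```

View pics/top0.png

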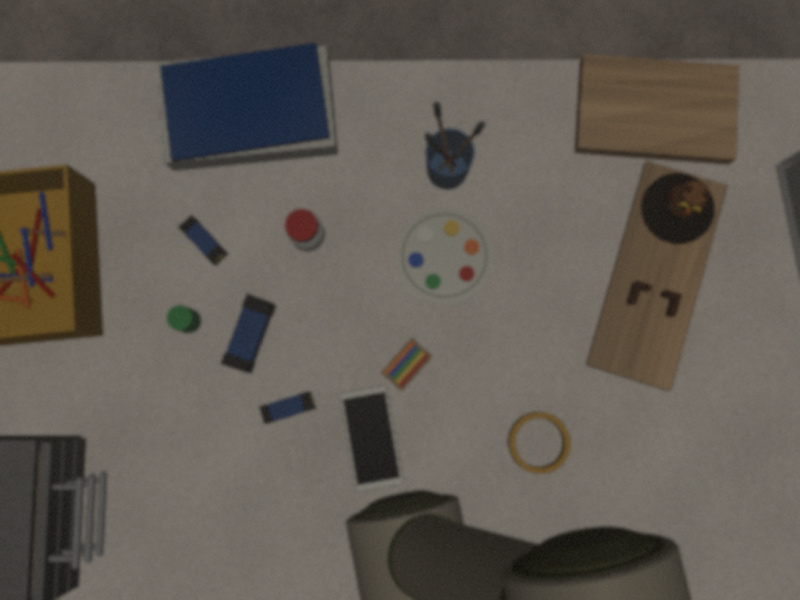

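View pics/scene0.png

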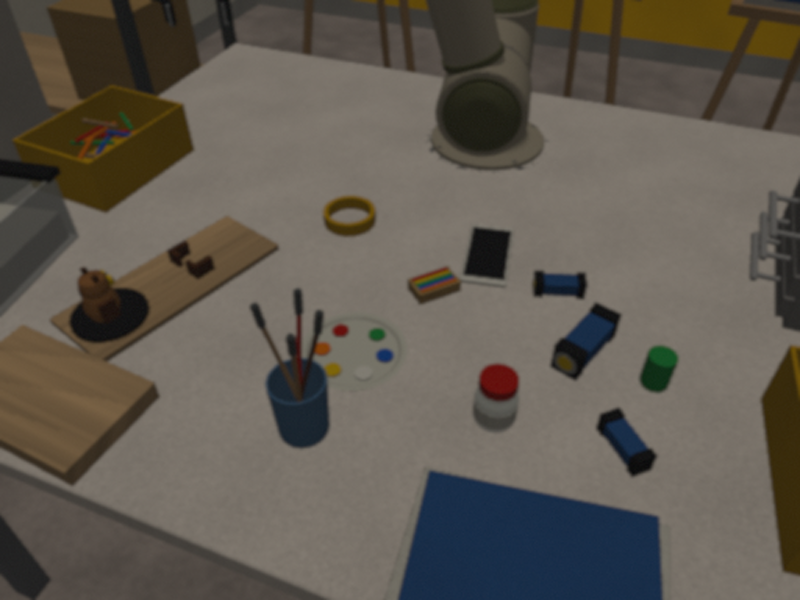

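Top view, three torches: (248,333), (203,240) and (288,407). The one at (248,333) is clearly the largest, with the green pot beside it at (182,318) and the paint jar off its lens end at (303,228). In the scene view its lens is visible at (566,360). The plinth is at (657,275), its stops at (638,293) and (671,302), and the owl at (688,195). I'll confirm this in one enlarged crop.

```bash
cat > h.py <<'E'
import numpy as np,cv2,pickle
def project(d,P):
    P=np.atleast_2d(P); c=P@d["view"][:3,:3].T+d["view"][:3,3]; p=c@d["mtx"].T
    return p[:,:2]/p[:,2:]
def unproject(d,uv,z):
    R=d["view"][:3,:3];t=d["view"][:3,3];o=-R.T@t
    r=np.linalg.solve(d["mtx"],[uv[0],uv[1],1.0])@R
    return o+r*(z-o[2])/r[2]
E
python3 - <<'E'
from h import *
d=pickle.load(open("top.pkl","rb"));f=d["frame"][:,:,::-1]
a=cv2.resize(f[180:245,130:185],None,fx=7,fy=7,interpolation=cv2.INTER_CUBIC)
b=cv2.resize(f[100:252,372:468],None,fx=4,fy=4,interpolation=cv2.INTER_CUBIC)[:,:400]
o=np.zeros((600,800,3),np.uint8);o[:a.shape[0],:a.shape[1]]=a;b=b[:600];o[:b.shape[0],400:400+b.shape[1]]=b
o=np.clip(o.astype(float)*1.6,0,255).astype(np.uint8)
cv2.imwrite("pics/crop.png",o)
# torch mask
hsv=cv2.cvtColor(f,cv2.COLOR_BGR2HSV);g=f.max(2)
m=np.zeros(g.shape,np.uint8);m[180:245,138:182]=(g[180:245,138:182]<75)|((hsv[180:245,138:182,1]>110))
n,l,s,c=cv2.connectedComponentsWithStats(m);i=1+s[1:,4].argmax();print(s[i],c[i])
pts=np.argwhere(l==i)[:,::-1].astype(np.float32);r=cv2.minAreaRect(pts);bx=cv2.boxPoints(r);print(r,bx)
for q in bx:print(q,unproject(d,q,.044).round(4),unproject(d,q,0).round(4))
for z in (0,.022,.044):print(unproject(d,r[0],z).round(4))
E
```

```text
[142 189  34  49 909] [158.98129813 213.32783278]
((158.74815368652344, 213.3175048828125), (20.248275756835938, 47.58772277832031), 19.98310661315918) [[141.10216 232.21896]
 [157.36494 187.49634]
 [176.39415 194.41605]
 [160.13136 239.13867]]
[141.10216 232.21896] [0.4676 0.3242 0.044 ] [0.4695 0.3353 0.    ]
[157.36494 187.49634] [0.5707 0.2897 0.044 ] [0.5766 0.2994 0.    ]
[176.39415 194.41605] [0.5546 0.2453 0.044 ] [0.5599 0.2533 0.    ]
[160.13136 239.13867] [0.4519 0.2803 0.044 ] [0.4532 0.2896 0.    ]
[0.5145 0.2944 0.    ]
[0.5127 0.2897 0.022 ]
[0.5109 0.285  0.044 ]
```

View pics/crop.png

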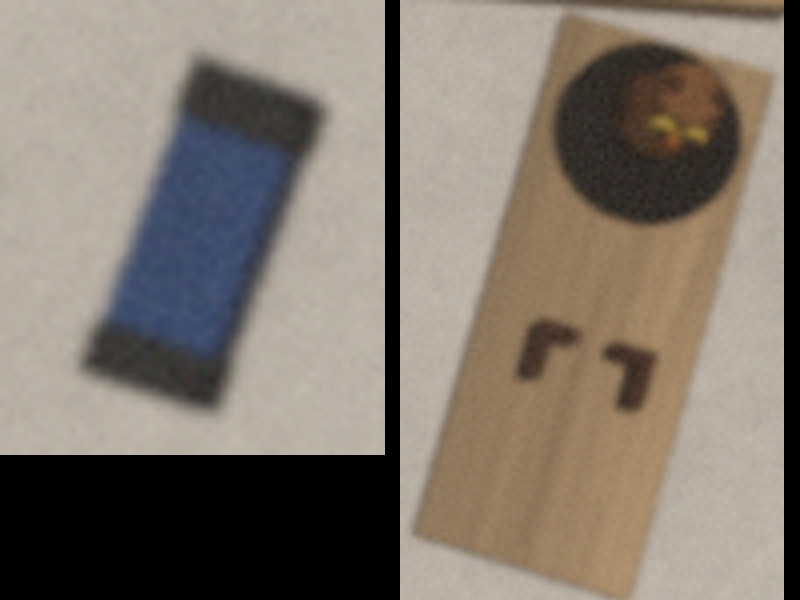

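The crop confirms the big torch: about 110 mm long, with the shorter-looking black tail at the lower end and the head at the upper right. The plinth's stops sit at crop (548,345) and (635,375), and the owl's eyes face them. Next I fit both poses to the outlines.

```bash
cat > fit.py <<'E'
from h import *
from scipy.optimize import minimize
def boxpts(L0,L1,W,H0,H1):return np.array([[x,y,z] for x in(L0,L1) for y in(-W,W) for z in(H0,H1)])
def world(p,B):
    c,s=np.cos(p[2]),np.sin(p[2]);return B@np.array([[c,s,0],[-s,c,0],[0,0,1]])+[p[0],p[1],0]
def fit(ds,masks,B,p0):
    def cost(p):
        t=0
        for d,m in zip(ds,masks):
            h=cv2.convexHull(project(d,world(p,B)).astype(np.float32))[:,0]
            r=np.zeros(m.shape,np.uint8);cv2.fillConvexPoly(r,np.round(((h+.5)*8-.5)*32).astype(np.int32),255,shift=5) if 0 else None
            big=np.zeros((m.shape[0]*4,m.shape[1]*4),np.uint8)
            cv2.fillConvexPoly(big,np.round(((h+.5)*4-.5)*16).astype(np.int32),255,cv2.LINE_AA,4)
            r=cv2.resize(big,m.shape[::-1],interpolation=cv2.INTER_AREA)/255.
            t+=abs(cv2.GaussianBlur(r,(0,0),1)-cv2.GaussianBlur(m.astype(float),(0,0),1)).sum()
        return t
    s=minimize(cost,p0,method="Nelder-Mead",options=dict(initial_simplex=np.array(p0)+np.array([[0,0,0],[.01,0,0],[0,.01,0],[0,0,.05]]),xatol=1e-5,fatol=.01))
    return s.x,s.fun
def biggest(m,roi):
    z=np.zeros(m.shape,np.uint8);y0,y1,x0,x1=roi;z[y0:y1,x0:x1]=m[y0:y1,x0:x1]
    n,l,s,c=cv2.connectedComponentsWithStats(z);i=1+s[1:,4].argmax();k=(l==i).astype(np.uint8)
    cs,_=cv2.findContours(k,cv2.RETR_EXTERNAL,cv2.CHAIN_APPROX_NONE);cv2.drawContours(k,cs,-1,1,-1);return k
E
python3 - <<'E'
from fit import *
T=pickle.load(open("top.pkl","rb"));S=pickle.load(open("scene.pkl","rb"))
def sat(f):return cv2.cvtColor(f,cv2.COLOR_RGB2HSV)[:,:,1]
def tm(d,roi):
    f=d["frame"];g=f.max(2);y0,y1,x0,x1=roi
    bg=np.median(g[y0:y1,x0:x1]);return biggest((g<.62*bg)|((f[:,:,2].astype(int)-f[:,:,0])>20),roi)
B=boxpts(-.055,.055,.02,0,.044)
mT=tm(T,(182,245,138,182));mS=tm(S,(188,248,346,402))
for a in(([T],[mT]),([S],[mS]),([T,S],[mT,mS])):print("torch",fit(*a,B,[.513,.29,-.35]),[m.sum() for m in a[1]])
# plinth
fb=cv2.GaussianBlur(T["frame"],(0,0),1).astype(int)
roi=(103,252,372,468)
w=((fb[:,:,0]-fb[:,:,2])>28)|(fb.max(2)<60)
m=biggest(w.astype(np.uint8),roi);cv2.imwrite("pics/pm.png",m*255)
Bp=boxpts(-.075,.255,.065,0,.012)
r=fit([T],[m],Bp,[.51,-.31,-.25]);print("plinth",r,m.sum())
p=r[0]
bx=T["frame"].max(2)
# stops check: dark brown blobs
R=np.zeros(bx.shape,np.uint8);R[175:206,396:440]=bx[175:206,396:440]<.6*np.median(bx[175:206,405:430])
n,l,s,c=cv2.connectedComponentsWithStats(R)
for i in range(1,n):
    if s[i,4]>15:
        q=unproject(T,c[i],.036)[:2]-p[:2];cc,ss=np.cos(p[2]),np.sin(p[2]);print("stop",s[i,4],q@[cc,ss],q@[-ss,cc])
# bystander positions
for n,u,v,z in[("glue",181,318,.052),("jar",302,225,.075),("pastel",407,363,.022),("phone",371,438,.008),("tape",540,442,.024),("palette",445,255,.01),("mug",449,150,.09),("s1",203,240,.02),("s2",288,407,.02)]:
    print(n,unproject(T,(np.array([u,v])+.5)/1.5625-.5,z).round(3))
E
```

```text
torch (array([ 0.51268432,  0.28761671, -0.32925688]), np.float64(164.86472573504153)) [np.uint64(876)]
torch (array([ 0.50768409,  0.29012136, -0.297791  ]), np.float64(147.68835617167076)) [np.uint64(1097)]
torch (array([ 0.5113249 ,  0.28981466, -0.30010252]), np.float64(328.6171394586154)) [np.uint64(876), np.uint64(1097)]
plinth (array([ 0.52194337, -0.30031492, -0.30534215]), np.float64(837.9971899080022)) 7017
stop 87 0.04667582668894081 0.029357585562083982
stop 94 0.046627427709202904 -0.024070014338189446
glue [0.533 0.383 0.052]
jar [0.666 0.204 0.075]
pastel [0.469 0.052 0.022]
phone [0.358 0.106 0.008]
tape [ 0.354 -0.142  0.024]
palette [ 0.634 -0.005  0.01 ]
mug [ 0.773 -0.008  0.09 ]
s1 [0.656 0.363 0.02 ]
s2 [0.404 0.228 0.02 ]
```

Run:
```python
from fit import *
from scipy.optimize import least_squares
T=pickle.load(open("top.pkl","rb"));S=pickle.load(open("scene.pkl","rb"))
# corners on upper face seen in the crop / scene view
cr=np.array([[563,14],[775,75],[415,533],[633,600]]);uv=np.c_[372+(cr[:,0]-400+.5)/4-.5,100+(cr[:,1]+.5)/4-.5]
Pm=np.array([[.255,.065,.012],[.255,-.065,.012],[-.075,.065,.012],[-.075,-.065,.012]])
sc=(np.array([[278,245],[228,217]])+.5)/1.5625-.5  # bare end corners +y, -y
r=least_squares(lambda p:np.r_[(project(T,world(p,Pm))-uv).ravel(),(project(S,world(p,Pm[2:]))-sc).ravel()],[.52,-.3,-.27]);print(r.x,r.fun.reshape(-1,2).round(2).tolist())
p=r.x;np.save("plinth.npy",p)
t=np.array([.5115,.2890,-.318])
o=[]
def draw(d,roi,f,polys):
    y0,y1,x0,x1=roi;im=cv2.resize(d["frame"][y0:y1,x0:x1,::-1],None,fx=f,fy=f,interpolation=cv2.INTER_CUBIC);im=np.clip(im*1.5,0,255).astype(np.uint8)
    for P,c in polys:
        q=(project(d,P)-[x0,y0]+.5)*f-.5;cv2.polylines(im,[np.round(q*16).astype(np.int32)],True,c,1,cv2.LINE_AA,4)
    o.append(im)
def L(s):
    a=np.array([[.031,.025],[.057,.025],[.057,.010],[.065,.010],[.065,.035],[.031,.035]])*[1,s]
    return world(p,np.c_[a,np.full(6,.036)])
board=world(p,Pm[[0,1,3,2]])
e=lambda z:world(t,np.array([[.055,.02,z],[.055,-.02,z],[-.055,-.02,z],[-.055,.02,z]]))
g,rd=(0,255,0),(0,0,255)
pl=[(board,g),(L(1),rd),(L(-1),rd)];tl=[(e(.044),rd),(e(0),g)]
draw(T,(100,252,372,468),3.9,pl);draw(T,(182,247,135,185),5,tl);draw(S,(130,235,30,180),2.6,pl);draw(S,(190,245,345,405),4.5,tl)
C=np.zeros((600,800,3),np.uint8)
for im,(y,x) in zip(o,[(0,0),(0,380),(327,380),(60,545)]):
    im=im[:600-y,:800-x];C[y:y+im.shape[0],x:x+im.shape[1]]=im
cv2.imwrite("pics/ov.png",C)
```

```text
[ 0.51922586 -0.29958181 -0.30434014] [[0.33, -0.77], [-0.07, -0.31], [-0.52, 0.53], [-0.98, 0.7], [-0.12, -0.12], [-1.3, -0.92]]
```

View pics/ov.png

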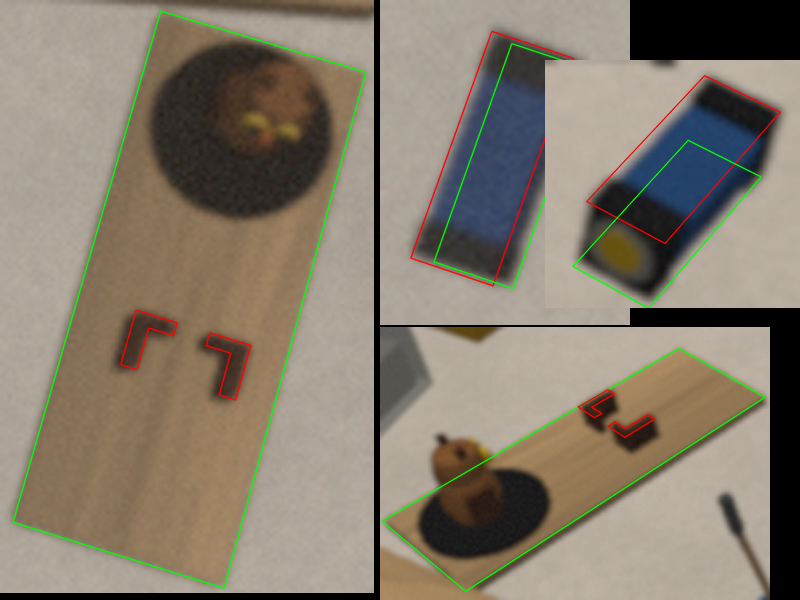

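```bash
python3 - <<'E'
from fit import *
from scipy.optimize import least_squares
T=pickle.load(open("top.pkl","rb"));S=pickle.load(open("scene.pkl","rb"))
uvT=np.array([[200,58],[325,105],[85,365]]);uvT=(uvT+.5)/7-.5+[130,180]
PT=np.array([[.055,.02,.044],[.055,-.02,.044],[-.055,.02,.044]])
uvS=np.array([[708,80],[778,112],[578,262],[652,305]]);uvS=(uvS-[545,60]+.5)/4.5-.5+[345,190]
PS=np.array([[-.055,-.02,.044],[-.055,.02,.044],[.055,-.02,0],[.055,.02,0]])
fT=lambda p:(project(T,world(p,PT))-uvT).ravel();fS=lambda p:(project(S,world(p,PS))-uvS).ravel()
for f in(fT,fS,lambda p:np.r_[fT(p),fS(p)]):
    r=least_squares(f,[.51,.287,-.32]);print(r.x.round(4),r.fun.round(1))
np.save("torch.npy",r.x)
E
cat > plan.py <<'E'
from bench import env,kinematics,monitor
import numpy as np
from scipy.spatial.transform import Rotation as Ro
HP=env.hold_point_z
def rot(z,y):
    z=np.array(z,float)/np.linalg.norm(z);y=np.array(y,float);x=np.cross(y,z);return Ro.from_matrix(np.c_[x,y,z])
def heading(yaw): return np.array([np.cos(yaw),np.sin(yaw),0])
def pose(hold,yaw,tilt,flip=1,back=0):
    """tool pointing down, leaned so that it points towards heading yaw by tilt from vertical; closes across the heading"""
    h=heading(yaw);z=np.sin(tilt)*h+[0,0,-np.cos(tilt)];y=flip*np.cross([0,0,1],h)
    return np.asarray(hold)+z*(HP-back),rot(z,y).as_quat()
E
python3 - <<'E'
from plan import *
import itertools
t=np.load("torch.npy");p=np.load("plinth.npy")
D=np.pi/180
ok=lambda P,q:kinematics.ik(P,q)
R=lambda j:None if j is None else np.round(j,2).tolist()
fin=np.r_[p[:2]+heading(p[2])*.002,.04]
for tilt in(30,45,60):
  for fl in(1,-1):
    print(tilt,fl,"pick",R(ok(*pose([t[0],t[1],.03],t[2],tilt*D,fl))),"place",R(ok(*pose(fin,p[2],tilt*D,fl))))
# stand: grasp 1 tool from plain side heading yaw s, tilt 90-a; grasp 2 heading s+pi tilt b
for x,y in [(.47,-.1),(.42,-.05),(.5,.15),(.55,-.12)]:
  for s in np.arange(-180,180,30):
    l=[]
    for tilt in(30,45,60):
      for fl in(1,-1):
        l.append(ok(*pose([x,y,.06],s*D,tilt*D,fl)) is not None and ok(*pose([x,y,.14],s*D,tilt*D,fl)) is not None)
    print(x,y,s,[int(v) for v in l])
E
```

```text
[ 0.5114  0.2858 -0.3588] [ 1.1 -0.1 -0.7 -0.7 -0.5  0.8]
[ 0.5105  0.2902 -0.317 ] [-0.3 -1.2  1.  -0.2 -0.5  0.7 -0.2  0.4]
[ 0.5111  0.2885 -0.3396] [-0.5  0.1 -2.2 -0.9 -1.2  1.2 -0.5 -1.1  0.6  0.1 -1.8  0.3 -1.7  0.2]Traceback (most recent call last):
  File "<stdin>", line 7, in <module>
ValueError: operands could not be broadcast together with shapes (2,) (3,)
```

Run:
```python
from plan import *
t=np.array([.511,.288,-.337]);np.save("torch.npy",t);p=np.load("plinth.npy")
D=np.pi/180
ok=kinematics.ik
R=lambda j:None if j is None else np.round(j,2).tolist()
fin=np.r_[p[:2]+heading(p[2])[:2]*.002,.04]
for tilt in(0,30,45,60):
  for fl in(1,-1):
    print(tilt,fl,"pick",R(ok(*pose([t[0],t[1],.03],t[2],tilt*D,fl))),"place",R(ok(*pose(fin,p[2],tilt*D,fl))))
for x,y in [(.47,-.1),(.42,-.05),(.5,.15),(.55,-.12)]:
  for s in np.arange(-180,180,30):
    l=[]
    for tilt in(30,45,60):
      for fl in(1,-1):
        l.append(ok(*pose([x,y,.06],s*D,tilt*D,fl)) is not None and ok(*pose([x,y,.14],s*D,tilt*D,fl)) is not None)
    if any(l):print(x,y,s,[int(v) for v in l])
```

```text
0 1 pick [0.31, 0.7, 1.52, -0.0, 0.92, -0.92] place [-0.72, 0.71, 1.47, -0.0, 0.97, -1.98]
0 -1 pick [0.31, 0.7, 1.52, -0.0, 0.92, 2.22] place [-0.72, 0.71, 1.47, -0.0, 0.97, 1.16]
30 1 pick [0.46, 0.64, 1.76, -0.82, 0.51, -0.09] place [-0.82, 0.58, 1.84, 0.79, 0.35, -2.78]
30 -1 pick None place [-0.82, 0.58, 1.84, 0.79, 0.35, 0.36]
45 1 pick None place [-0.87, 0.59, 1.99, 1.9, 0.41, 2.36]
45 -1 pick None place [-0.87, 0.59, 1.99, 1.9, 0.41, -0.78]
60 1 pick None place [-0.92, 0.68, 2.08, 2.32, 0.76, 1.89]
60 -1 pick None place [-0.92, 0.68, 2.08, 2.32, 0.76, -1.25]
0.47 -0.1 -180 [1, 1, 1, 1, 1, 1]
0.47 -0.1 -150 [1, 1, 1, 1, 1, 1]
0.47 -0.1 -120 [1, 1, 1, 1, 1, 1]
0.47 -0.1 -90 [1, 0, 1, 1, 0, 0]
0.47 -0.1 -60 [1, 0, 0, 0, 0, 0]
0.47 -0.1 -30 [1, 1, 1, 1, 1, 1]
0.47 -0.1 0 [0, 1, 1, 1, 1, 1]
0.47 -0.1 30 [0, 1, 1, 1, 1, 1]
0.47 -0.1 60 [1, 1, 1, 1, 1, 1]
0.47 -0.1 90 [1, 1, 1, 1, 1, 1]
0.47 -0.1 120 [1, 1, 1, 1, 1, 1]
0.47 -0.1 150 [1, 1, 1, 1, 1, 1]
0.42 -0.05 -180 [1, 1, 1, 1, 1, 1]
0.42 -0.05 -150 [1, 1, 1, 1, 1, 1]
0.42 -0.05 -120 [1, 1, 1, 1, 1, 1]
0.42 -0.05 -90 [1, 1, 1, 1, 
[... 360 characters left out ...]
1, 1, 1, 1]
0.5 0.15 -90 [1, 1, 1, 1, 1, 1]
0.5 0.15 -60 [1, 0, 1, 1, 0, 0]
0.5 0.15 -30 [1, 0, 0, 0, 0, 0]
0.5 0.15 0 [1, 1, 1, 1, 1, 1]
0.5 0.15 30 [0, 1, 1, 1, 1, 1]
0.5 0.15 60 [0, 1, 1, 1, 1, 1]
0.5 0.15 90 [1, 1, 1, 1, 1, 1]
0.5 0.15 120 [1, 1, 1, 1, 1, 1]
0.5 0.15 150 [1, 1, 1, 1, 1, 1]
0.55 -0.12 -180 [1, 1, 1, 1, 1, 1]
0.55 -0.12 -150 [1, 1, 1, 1, 1, 1]
0.55 -0.12 -120 [1, 1, 1, 1, 1, 1]
0.55 -0.12 -90 [1, 0, 1, 1, 0, 0]
0.55 -0.12 -60 [1, 0, 0, 0, 0, 0]
0.55 -0.12 -30 [1, 1, 0, 0, 1, 1]
0.55 -0.12 0 [1, 1, 0, 1, 1, 1]
0.55 -0.12 30 [0, 1, 1, 1, 1, 1]
0.55 -0.12 60 [1, 1, 1, 1, 1, 1]
0.55 -0.12 90 [1, 1, 1, 1, 1, 1]
0.55 -0.12 120 [1, 1, 1, 1, 1, 1]
0.55 -0.12 150 [1, 1, 1, 1, 1, 1]
```

Run:
```python
from plan import *
t=np.load("torch.npy");p=np.load("plinth.npy");D=np.pi/180
def J(hold,yaw,tilt,fl):
    j=kinematics.ik(*pose(hold,yaw,tilt*D,fl,.006));return j
c=np.r_[p[:2]-heading(p[2])[:2]*.01,.034]
up=np.array([0,0,.12])
a,b=30,35
st=np.array([.49,-.10,.057])
f1=[]
for fl in(1,-1):
    print("pick",fl,J([*t[:2],.022],t[2],a,fl),J([*t[:2],.142],t[2],a,fl)); print("place",fl,J(c,p[2],b,fl),J(c+up,p[2],b,fl))
for st in([.49,-.1,.057],[.44,-.04,.057],[.5,.15,.057]):
 st=np.array(st)
 for psi in range(-180,180,20):
  r=[]
  for fl in(1,-1):
    A=J(st,psi*D,a-90,fl);A2=J(st+up,psi*D,a-90,fl)
    B=J(st,psi*D+np.pi,b-90,fl);B2=J(st+up,psi*D+np.pi,b-90,fl)
    r.append(["-" if x is None or y is None or abs(x-y).max()>1.2 else np.round(x,1).tolist() for x,y in((A,A2),(B,B2))])
  print(st[:2],psi,r)
```

```text
pick 1 [ 0.46332627  0.64270282  1.7617959  -0.83593071  0.50476107 -0.07284567] [ 0.46332627  0.43997415  1.69752522 -0.5833148   0.70943945 -0.37806069]
place 1 None [-0.85304658  0.32589456  1.87046396  0.67017957  0.50254131 -2.64212312]
pick -1 None [ 0.46332627  0.43997415  1.69752522 -0.5833148   0.70943945  2.76353196]
place -1 [-0.85304658  0.55719234  1.93939161  1.24394432  0.32139702 -0.12109341] [-0.85304658  0.32589456  1.87046396  0.67017957  0.50254131  0.49946953]
[ 0.49 -0.1 ] -180 [[[-0.7, 0.6, 2.4, 2.3, 0.9, -1.4], [-0.3, 1.0, 1.1, -0.3, 1.9, -1.9]], [[-0.7, 0.6, 2.4, 2.3, 0.9, 1.8], [-0.3, 1.0, 1.1, -0.3, 1.9, 1.3]]]
[ 0.49 -0.1 ] -160 [[[-0.9, 0.6, 2.3, 1.7, 1.0, -1.2], [-0.2, 1.0, 1.2, -0.5, 1.8, -2.0]], [[-0.9, 0.6, 2.3, 1.7, 1.0, 1.9], [-0.2, 1.0, 1.2, -0.5, 1.8, 1.1]]]
[ 0.49 -0.1 ] -140 [[[-0.9, 0.6, 2.1, 1.3, 1.1, -1.1], [-0.1, 0.9, 1.3, -0.7, 1.6, -2.2]], [[-0.9, 0.6, 2.1, 1.3, 1.1, 2.1], [-0.1, 0.9, 1.3, -0.7, 1.6, 0.9]]]
[ 0.49 -0.1 ] -120 [[[-0.9, 0.7, 1.9, 1.0, 1.3, -1.0], [-0.1, 0.8, 1.5, -0.8, 1.4, -2.3]], [[-0.9, 0.7, 1.9, 1.0, 1.3, 2.1], [-0.1, 0.
[... 6358 characters left out ...]
, 0.6, 2.1, 1.4, 1.0, -1.0]], [[0.3, 1.0, 1.2, -0.6, 1.8, 1.0], [-0.3, 0.6, 2.1, 1.4, 1.0, 2.1]]]
[0.5  0.15] 80 [[[0.4, 0.9, 1.3, -0.8, 1.6, -2.3], [-0.3, 0.7, 1.9, 1.1, 1.2, -0.9]], [[0.4, 0.9, 1.3, -0.8, 1.6, 0.9], [-0.3, 0.7, 1.9, 1.1, 1.2, 2.2]]]
[0.5  0.15] 100 [[[0.5, 0.8, 1.5, -1.0, 1.4, -2.3], [-0.3, 0.7, 1.7, 0.8, 1.4, -0.9]], [[0.5, 0.8, 1.5, -1.0, 1.4, 0.8], [-0.3, 0.7, 1.7, 0.8, 1.4, 2.2]]]
[0.5  0.15] 120 [['-', [-0.2, 0.8, 1.5, 0.6, 1.6, -1.0]], ['-', [-0.2, 0.8, 1.5, 0.6, 1.6, 2.1]]]
[0.5  0.15] 140 [['-', [-0.1, 0.9, 1.3, 0.5, 1.8, -1.1]], ['-', [-0.1, 0.9, 1.3, 0.5, 1.8, 2.0]]]
[0.5  0.15] 160 [['-', [-0.1, 1.0, 1.1, 0.3, 1.9, -1.3]], ['-', [-0.1, 1.0, 1.1, 0.3, 1.9, 1.8]]]
```

```bash
cat > shot.py <<'E'
from bench import eyes
import cv2,numpy as np,pickle
def shot(name,out,roi=None,f=None):
    d=eyes.grab_frame(name);pickle.dump(d,open(out+".pkl","wb"));im=d["frame"][:,:,::-1]
    if roi: im=im[roi[0]:roi[1],roi[2]:roi[3]]
    f=f or min(800/im.shape[1],600/im.shape[0])
    cv2.imwrite(f"pics/{out}.png",np.clip(cv2.resize(im,None,fx=f,fy=f,interpolation=cv2.INTER_CUBIC)*1.4,0,255).astype(np.uint8))
E
python3 - <<'E'
from plan import *
from shot import *
t=np.load("torch.npy");D=np.pi/180;a=30*D
P=lambda z:pose([*t[:2],z],t[2],a,1,.006)
env.reach(*P(.16))
print("guard",env.movel(P(.024)[0],.1,guard=15))
s=monitor.sense();print(s["clock"],s["position"],P(.024)[0],s["contact_force"])
env.close_gripper(60);s=monitor.sense();print(s["finger_gap"],s["gripper_force"],s["contact_force"])
env.movel(P(.16)[0],.12);s=monitor.sense();print(s["finger_gap"],s["contact_force"],s["clock"])
st=np.array([.49,-.10,0])
env.reach(*pose(st+[0,0,.16],60*D,a-np.pi/2,1,.006))
s=monitor.sense();print(s["finger_gap"],s["contact_force"],s["clock"])
shot("scene","held",(60,260,60,330))
E
```

```text
guard False
4.5 [0.51722795 0.28604636 0.01349025] [0.51699282 0.28590033 0.01300148] [-0.39745208 -0.2885622  -0.31478205]
0.45629324451645725 61.237982511520386 [-2.44759751  1.64959795  5.66518834]
0.45718592699224375 [-0.9364034   0.06623543 -4.10637072] 6.275
0.4553012179093496 [-0.91978458 -0.25701346 -3.70755356] 8.0083
```

View pics/held.png

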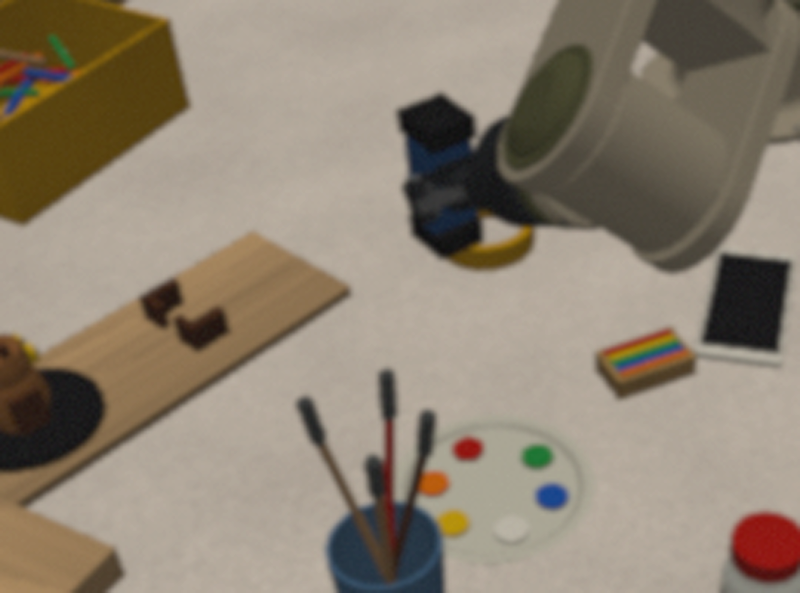

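The torch is held upright, lens down, at (437,175), clear of everything. Next I set it down under guard and regrasp it from the switch side.

Run:
```python
from plan import *
from shot import *
D=np.pi/180;a=30*D;b=35*D
st=np.array([.49,-.10,0]);Z=lambda z:st+[0,0,z]
q=lambda z:pose(Z(z),60*D,a-np.pi/2,1,.006)
env.movel(q(.070)[0],.12)
print("touch",env.movel(q(.045)[0],.015,guard=5))
s=monitor.sense();zt=s["position"][2]-q(0)[0][2];print("hold z at touch",zt,s["contact_force"],s["clock"])
env.release();env.hold(.2)
q1,r1=q(zt);bk=Ro.from_quat(r1).as_matrix()[:,2]
env.movel(q1-bk*.10,.15)
print(monitor.sense()["clock"])
shot("scene","stood",(60,260,60,330));shot("top","stoodtop")
np.save("zt.npy",zt)
```

```text
touch True
hold z at touch 0.05440435390556809 [0.72271099 1.77327068 5.22539631] 10.0
11.5417
```

View pics/stood.png

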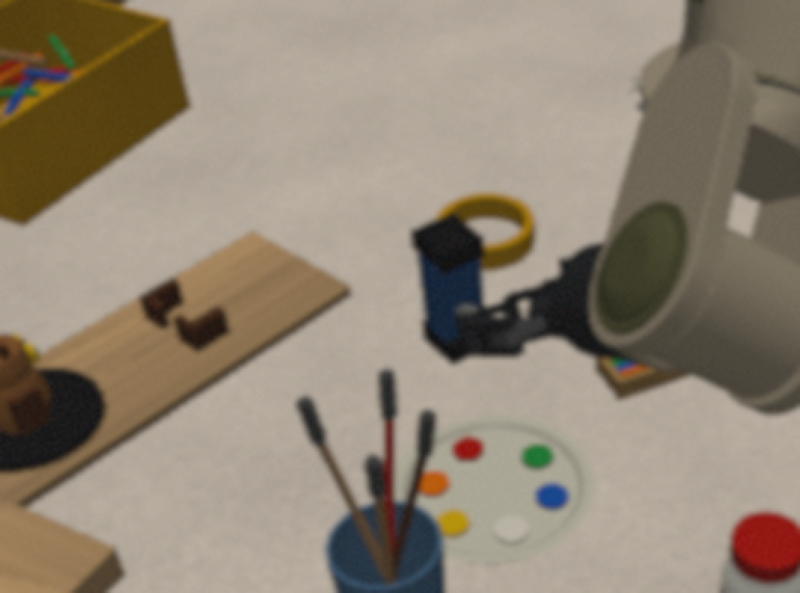

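The torch stands stably at (448,290), lens down. Now the regrasp from the other side.

Run:
```python
from plan import *
from shot import *
D=np.pi/180;b=35*D
h=heading(60*D);c=np.array([.49,-.10,.055])-.002*h
P,q=pose(c,240*D,b-np.pi/2,-1,.006);z=Ro.from_quat(q).as_matrix()[:,2]
s=monitor.sense();env.movel(s["position"]+[0,0,.13],.2)
env.reach(*pose(c+[0,0,.20],240*D,-25*D,-1,.006))
env.reach(P-z*.10,q)
print(env.movel(P,.12,guard=10),monitor.sense()["contact_force"])
env.close_gripper(60);s=monitor.sense();print(s["finger_gap"],s["contact_force"],s["clock"])
env.movel(P+[0,0,.12],.12)
p=np.load("plinth.npy");x=heading(p[2])
# torch mid 18 mm short of seated place, 60 mm above
m=np.r_[p[:2],0]+x*(.057-.055-.018)+[0,0,.012+.022+.055]
env.reach(*pose(m+[0,0,.06],p[2],b,-1,.006))
env.movel(pose(m,p[2],b,-1,.006)[0],.12)
s=monitor.sense();print(s["finger_gap"],s["contact_force"],s["clock"])
d=None
shot("top","pre",(90,260,355,480));shot("scene","pres",(110,240,20,200))
a=cv2.imread("pics/pre.png");e=cv2.imread("pics/pres.png");k=lambda i:cv2.resize(i,None,fx=min(400/i.shape[1],1),fy=min(400/i.shape[1],1))
a,e=k(a),k(e);C=np.zeros((600,800,3),np.uint8);C[:a.shape[0],:a.shape[1]]=a[:600];C[:e.shape[0],400:400+e.shape[1]]=e;cv2.imwrite("pics/pre2.png",C)
```

```text
Traceback (most recent call last):
bench.MotionError: the arm cannot take that pose within its joint ranges
```

Run:
```python
from plan import *
D=np.pi/180;b=35*D
h=heading(60*D);c=np.array([.49,-.10,.055])-.002*h
R=lambda P,q:(lambda j:None if j is None else np.round(j,2).tolist())(kinematics.ik(P,q))
print("now",monitor.sense()["joints"].round(2),monitor.sense()["position"])
P,q=pose(c,240*D,b-np.pi/2,-1,.006);z=Ro.from_quat(q).as_matrix()[:,2]
print("grasp",R(P,q))
for d in(.06,.08,.1):print("standoff",d,R(P-z*d,q))
for dz in(.12,.15):print("up",dz,R(P+[0,0,dz],q))
for dz in(.14,.17,.2):
  for tl in(0,-25,-40,-55):print("mid",dz,tl,R(*pose(c+[0,0,dz],240*D,tl*D,-1,.006)))
p=np.load("plinth.npy");x=heading(p[2])
for dx,dz in((-.018,.115),(-.018,.055),(-.018,0),(0,0)):
  m=np.r_[p[:2],0]+x*(.002+dx)+[0,0,.034+dz]
  for bb in(30,35,40):print("place",dx,dz,bb,R(*pose(m,p[2],bb*D,-1,.006)))
```

```text
now [ 0.06  0.72  1.22 -0.85  1.85 -2.52] [ 0.52688703 -0.0351604   0.22632549]
grasp [-0.86, 0.67, 1.88, 0.96, 1.24, 2.16]
standoff 0.06 [-0.96, 0.6, 1.86, 0.87, 1.34, 2.2]
standoff 0.08 [-0.99, 0.59, 1.85, 0.84, 1.37, 2.21]
standoff 0.1 [-1.02, 0.57, 1.83, 0.82, 1.41, 2.22]
up 0.12 [-0.86, 0.43, 1.84, 0.9, 1.41, 2.39]
up 0.15 [-0.86, 0.38, 1.82, 0.89, 1.45, 2.45]
mid 0.14 0 None
mid 0.14 -25 [-0.66, 0.28, 1.74, 0.46, 1.22, 2.83]
mid 0.14 -40 [-0.77, 0.32, 1.79, 0.7, 1.31, 2.61]
mid 0.14 -55 [-0.86, 0.4, 1.83, 0.9, 1.44, 2.43]
mid 0.17 0 None
mid 0.17 -25 [-0.66, 0.25, 1.7, 0.45, 1.29, 2.86]
mid 0.17 -40 [-0.77, 0.28, 1.75, 0.69, 1.37, 2.66]
mid 0.17 -55 [-0.86, 0.35, 1.8, 0.89, 1.48, 2.49]
mid 0.2 0 None
mid 0.2 -25 None
mid 0.2 -40 [-0.77, 0.25, 1.71, 0.68, 1.43, 2.71]
mid 0.2 -55 [-0.86, 0.31, 1.77, 0.89, 1.53, 2.55]
place -0.018 0.115 30 [-0.84, 0.34, 1.83, 0.49, 0.57, 0.67]
place -0.018 0.115 35 [-0.86, 0.32, 1.89, 0.7, 0.49, 0.47]
place -0.018 0.115 40 [-0.88, 0.32, 1.95, 0.96, 0.44, 0.2]
place -0.018 0.055 30 [-0.84, 0.44, 1.88, 0.64, 0.44, 0.5]
place -0.018 0.055 35 [-0.86, 0.43, 1.94, 0.94, 0.39, 0.2]
place -0.018 0.055 40 [-0.88, 0.43, 1.99, 1.29, 0.37, -0.17]
place -0.018 0 30 [-0.84, 0.55, 1.9, 0.86, 0.34, 0.26]
place -0.018 0 35 [-0.86, 0.55, 1.96, 1.27, 0.32, -0.15]
place -0.018 0 40 [-0.88, 0.56, 2.0, 1.66, 0.36, -0.56]
place 0 0 30 [-0.82, 0.57, 1.85, 0.8, 0.35, 0.35]
place 0 0 35 [-0.84, 0.57, 1.91, 1.2, 0.32, -0.06]
place 0 0 40 [-0.86, 0.58, 1.95, 1.61, 0.35, -0.48]
```

Run:
```python
from plan import *
from shot import *
D=np.pi/180;b=35*D
h=heading(60*D);c=np.array([.49,-.10,.055])-.002*h
P,q=pose(c,240*D,b-np.pi/2,-1,.006);z=Ro.from_quat(q).as_matrix()[:,2]
env.reach(*pose(c+[0,0,.20],240*D,-40*D,-1,.006))
env.reach(P-z*.10,q)
print(env.movel(P,.12,guard=10),monitor.sense()["contact_force"])
env.close_gripper(60);s=monitor.sense();print(s["finger_gap"],s["contact_force"],s["clock"])
env.movel(P+[0,0,.12],.12)
p=np.load("plinth.npy");x=heading(p[2])
m=np.r_[p[:2],0]+x*(.057-.055-.018)+[0,0,.012+.022+.055]
env.reach(*pose(m+[0,0,.06],p[2],b,-1,.006))
env.movel(pose(m,p[2],b,-1,.006)[0],.12)
s=monitor.sense();print(s["finger_gap"],s["contact_force"],s["clock"])
shot("top","pre",(90,260,355,480));shot("scene","pres",(110,240,20,200))
a=cv2.imread("pics/pre.png");e=cv2.imread("pics/pres.png");k=lambda i:cv2.resize(i,None,fx=400/i.shape[1],fy=400/i.shape[1])
a,e=k(a),k(e);C=np.zeros((600,800,3),np.uint8);C[:a.shape[0],:a.shape[1]]=a[:600];C[:e.shape[0],400:400+e.shape[1]]=e;cv2.imwrite("pics/pre2.png",C)
```

```text
False [0.45816101 0.03316771 0.19931338]
0.46121029620120507 [-3.93122008 -0.74274647  4.05386237] 18.925
0.4624515470090621 [ 0.7900464  -0.54546253 -3.1512551 ] 22.4083
```

View pics/pre2.png

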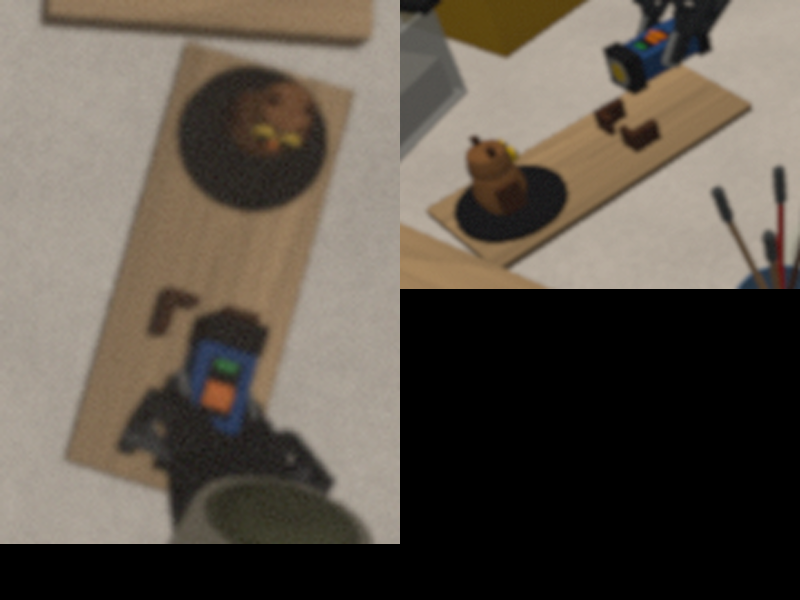

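```bash
python3 - <<'E'
from fit import *
p=np.load("plinth.npy")
for n,o,f,off in(("pre",(355,90),3.2,0),("pres",(20,110),400/180,400)):
    d=pickle.load(open(n+".pkl","rb"))
    Q=np.array([[.039,.02,.111],[.039,-.02,.111],[.039,.02,.067],[.039,-.02,.067],[.019,.02,.111],[.019,-.02,.111]])
    print(n,((project(d,world(p,Q))-o+.5)*f-.5+[off,0]).round(0).tolist())
    roi=d["frame"][90:260,355:480] if n=="pre" else d["frame"][110:150,110:170]
    h=cv2.cvtColor(roi,cv2.COLOR_RGB2HSV);
E
python3 -c "
import cv2,numpy as np
im=cv2.imread('pics/pre2.png')
a=cv2.resize(im[270:480,100:340],None,fx=2.5,fy=2.5);b=cv2.resize(im[0:160,580:740],None,fx=2.5,fy=2.5)
C=np.zeros((600,800,3),np.uint8);a=a[:600,:500];C[:a.shape[0],:a.shape[1]]=a;b=b[:,:300];C[:b.shape[0],500:800]=b
cv2.imwrite('pics/z.png',C)"
```

```text
pre [[209.0, 312.0], [267.0, 330.0], [189.0, 321.0], [245.0, 338.0], [201.0, 340.0], [259.0, 358.0]]
pres [[627.0, 64.0], [603.0, 50.0], [636.0, 98.0], [613.0, 84.0], [642.0, 55.0], [619.0, 41.0]]
```

View pics/z.png

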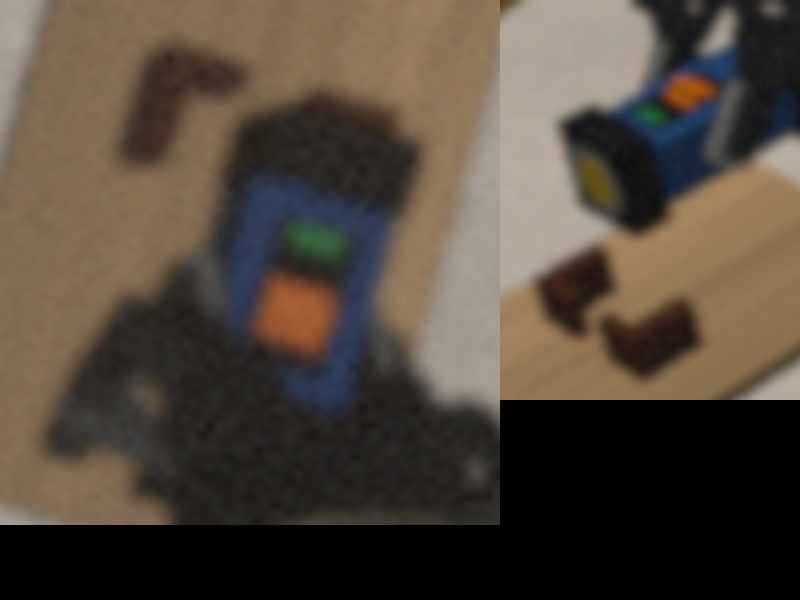

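The switch faces up and the lens faces the owl. In the crop the head's front edge, (265,105)-(418,145), matches the prediction. Now I lower it under guard, slide it gently to the stops and release.

Run:
```python
from plan import *
from shot import *
D=np.pi/180;b=35*D
p=np.load("plinth.npy");x=heading(p[2])
s=monitor.sense();P0=s["position"]
env.movel(P0-[0,0,.044],.08)
print("down",env.movel(P0-[0,0,.062],.01,guard=4));s=monitor.sense();print(P0-s["position"],s["contact_force"],s["clock"])
P1=s["position"]+[0,0,.0008];env.movel(P1,.02)
print("fwd",env.movel(P1+x*.026,.012,guard=4));s=monitor.sense();print((s["position"]-P1)@x,s["contact_force"],s["clock"])
P2=s["position"]-x*.001;env.movel(P2,.02)
print("down2",env.movel(P2-[0,0,.004],.008,guard=3));s=monitor.sense();print(P2-s["position"],s["contact_force"],s["clock"])
env.release();env.hold(.3)
s=monitor.sense();print(s["contact_force"],s["position"])
z=Ro.from_quat(s["ee_rot"]).as_matrix()[:,2]
env.movel(s["position"]-z*.10,.12)
env.movel(s["position"]-z*.10-x*.08+[0,0,.06],.2)
print(monitor.sense()["clock"])
shot("top","pl",(90,260,355,480));shot("scene","pls",(110,240,20,200))
a=cv2.imread("pics/pl.png");e=cv2.imread("pics/pls.png");k=lambda i:cv2.resize(i,None,fx=400/i.shape[1],fy=400/i.shape[1])
a,e=k(a),k(e);C=np.zeros((600,800,3),np.uint8);C[:a.shape[0],:a.shape[1]]=a[:600];C[:e.shape[0],400:400+e.shape[1]]=e;cv2.imwrite("pics/pl2.png",C)
```

```text
down True
[-7.07687717e-05  3.54485844e-05  5.56456572e-02] [-0.81938717  0.56670734  4.48057984] 24.3417
fwd True
0.015202454894618704 [-0.63527891  0.25255579 -0.18357541] 25.8917
down2 True
[-3.95473666e-05  5.03568643e-05  1.12078447e-04] [-0.1978176   1.04896362  2.76796391] 26.35
[ 0.90292193 -0.14128632 -0.02096614] [ 0.52454856 -0.3009595   0.0231143 ]
28.8083
```

View pics/pl2.png

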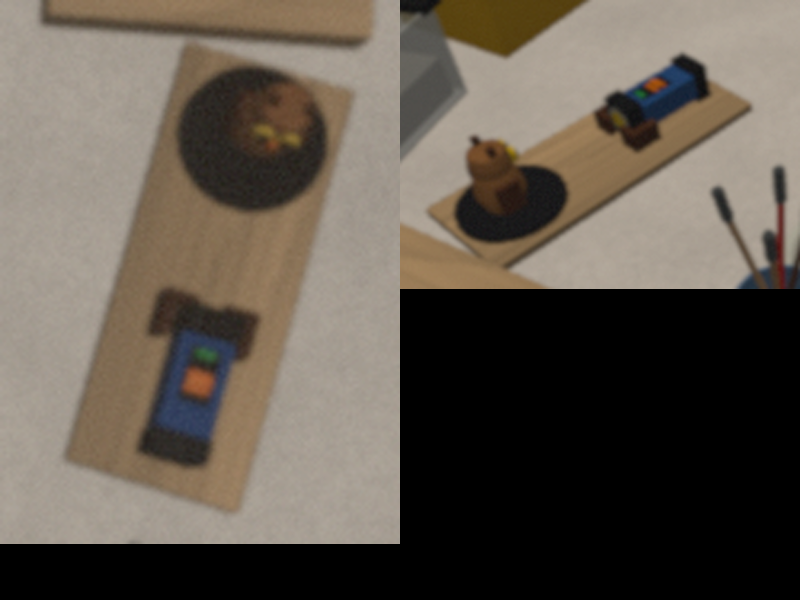

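The torch lies between the stops (head at (210,318)), switch up and off, lens towards the owl. Now I push the switch with shut fingers.

Run:
```python
from plan import *
from shot import *
p=np.load("plinth.npy");x=heading(p[2])
mid=np.r_[p[:2],0]-x*.0018
env.close_gripper(20)
A=mid-x*.019
P,q=pose(A,p[2],0,-1);P[:2]=A[:2]
env.reach(P*[1,1,0]+[0,0,.12],q)
env.movel(A+[0,0,.062],.1)
print("down",env.movel(A+[0,0,.0515],.015,guard=3));s=monitor.sense();print(s["position"],s["contact_force"],s["clock"])
B=s["position"]
if B[2]<.0535:
    print("push",env.movel(B+x*.027,.012,guard=14));s=monitor.sense();print((s["position"]-mid)@x,s["contact_force"],s["clock"])
    env.hold(.2);C=s["position"]-x*.004;env.movel(C,.03);env.movel(C+[0,0,.12],.12)
    env.movel(C-x*.09+[0,0,.13],.2);print(monitor.sense()["clock"])
    shot("top","on",(90,260,355,480))
    a=cv2.imread("pics/on.png")
    o=np.hstack([cv2.resize(cv2.imread(f"pics/{n}.png")[320:600] if 0 else cv2.imread(f"pics/{n}.png"),(400,544)) for n in("pl","on")])
    cv2.imwrite("pics/cmp.png",o)
```

```text
down False
[ 0.49941931 -0.2933884   0.05155759] [-0.47018338  0.70320818  0.83910344] 32.1083
push True
-0.00029164296681130294 [-2.33753014  1.19229366  1.69963804] 33.6833
35.9167
```

View pics/cmp.png

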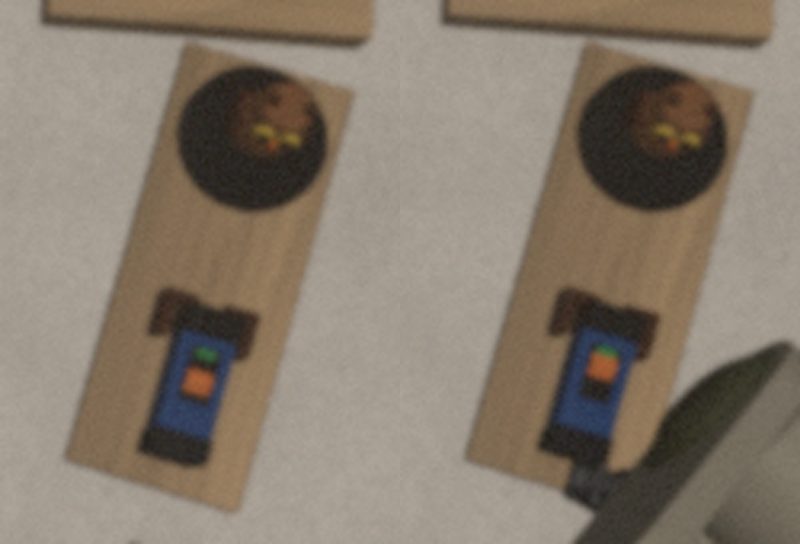

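The orange slider moved from (198,382) to (202,365), about 11 mm towards the lens, and the push ended on the 14 N guard. The torch is still seated at the stops and the gripper is clear.

Run:
```python
from bench import job,monitor
print(monitor.sense()["contact_force"]);print(job.hand_in())
```

```text
[ 0.41845606 -0.31583125 -0.59066381]
the job is handed in; nothing more can be done
None
```

I handed the job in at about 36 s: by the last picture the torch lies switch side up between the corner stops, facing the owl, with its switch pushed about 11 mm forward to on; the hand-in gave no verdict.

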